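# Close the wire straightener and set its roller gap

## Task

Get the wire straightener ready to run: turn the black cam-lock knob at the end of its lever clockwise until it clicks past its detent and stays home, holding the lever down. Then turn the steel wing screw in the middle of the lever clockwise until it seats, back it off a quarter turn, and finish still gripping the wing screw there so that it cannot creep while I nip up its lock ring. Leave the other things on the bench where they lie.

Things in the scene. Friction and masses are not known exactly. Their poses are not given: they have to be found in the camera images.
- straightener: Wire straightener fixed to the bench: aluminium base plate 100 x 300 x 12 mm, grooved rollers, grey lever above. Origin: centre of the plate's underside; x across, y along the plate and lever, z up. Wing screw at x = y = 0, cam-lock knob at x = 0, y = +105 mm. Lever: 34 mm wide, pivot at y = -115 mm, top 98 mm up when locked; before that a spring holds it 5 mm higher at the knob, 2.5 at the screw.
- lock_grip (a point): Grip point of the black cam-lock knob: on its vertical axis, inside the grip bar, 7 mm under the bar's top (144 mm above the bench). Bar 46 mm long, 13 mm thick, with a rounded nose at one end reaching 30 mm from the axis; it stands 27 mm high on a disc 46 mm in diameter, 10 mm thick. x lies along the bar, towards the nose, z up; the point turns with the knob and stays at its height.
- lock_knob (a joint): Turn of the cam-lock knob, rad: 0 = open (bar nearly across the lever), growing clockwise seen from above, stop at 1.4 = home (bar along the lever). A weak spring (under 0.1 N m) turns it back to 0 if let go early; a spring ball resists from about 0.75 with up to 0.3 N m, past 1.15 the knob snaps to 1.4 and stays. Closing it brings the lever down with the wing screw on it.
- wing_head: Steel wing head of the gap screw: 42 mm long, 9 mm thick with flat parallel sides, 24 mm high, on a 9 mm shank; under it a brass lock ring (27 mm in diameter, 8 mm high) on the lever. Origin: middle of the wing, on the screw's axis, 12 mm under its top, 23 mm above the lock ring, about 129 mm above the bench (lever locked). x along the wing, y across the flats, z up; it turns with the screw.
- gap_screw (a joint): Turn of the wing screw, rad: 0 = seated (firm stop, rollers closed), growing as it is backed off, anticlockwise seen from above; 2 mm a turn. It starts 0.7 to 2.0 open and stays where it is left (friction 0.06 N m). At the stop the torque rises steeply.
- screwdriver: Bystander: screwdriver with a black handle, 180 mm long, lying on the bench.
- spare_roller: Bystander: spare white grooved roller, 32 mm in diameter, 20 mm high, standing flat.
- tray: Bystander: open grey plastic tray, 75 x 110 x 28 mm.
- feeler_gauge: Bystander: closed steel feeler gauge set, 13 x 95 x 10 mm, lying flat.

How it is judged (in metres and radians):
On the way, in this order (a step that is already met when the one before it is completed fails the run):
1. the cam-lock knob has clicked past its detent and stands home (value of joint lock_knob above 1.32 rad), for 0.2 s.
2. the wing screw is seated, with the lock home (value of joint gap_screw below 0.08 rad and value of joint lock_knob above 1.32 rad), for 0.1 s.
At the end, for the whole second after the job is handed in: The cam lock is home (knob within 0.08 rad of its stop); the wing screw stands a quarter turn (1.57 rad, plus or minus 0.28) off its seat and at rest, and the fingers still grip its wing head with more than 5 N (value of joint lock_knob above 1.32 rad and value of joint gap_screw between 1.29 and 1.85 rad and velocity of joint gap_screw between -0.05 and 0.05 rad/s and contact force between the fingers and wing_head above 5 N); the arm keeps its last pose, push and grip.
It fails at once if a bystander on the bench was pushed away (more than 25 mm) (distance of any of screwdriver, spare_roller, tray, feeler_gauge from where it was at the start of the episode above 0.025 m).
It also fails if it takes over 61 s, if anything falls off the work surface, if the arm or the gripper's body presses on something with over 40 N, if the wrist force passes 120 N, or if a joint passes its speed limit or range.

## Robot

A 6-joint arm with a two-finger parallel gripper is mounted at the origin on the work surface. World frame = base frame: x ahead of the robot, y to its left, z up, the work surface at z = 0. Lengths are in m, angles in degrees, forces in N, time in s.
With the tool pointing down it reaches from about 0.3 to 0.75 m from the base axis. Payload 8.5 kg.
Tool frame: the origin (TCP) lies at the very end of the fingers, on their centre line; the grasp point (between the pads) lies 19 mm behind it (env.hold_point_z is the distance from the TCP to the grasp point, in m); z points along the fingers, y is the line along which they close (so a half turn about z gives the same grasp; the last joint's range is limited). The gripper opens to 85 mm and grips with 20 to 120 N. Pads are 22 mm wide; open, the fingers measure 114 mm over their backs; the gripper's body (76 mm by 85 mm) begins 54 mm behind the grasp point. The pads swing forward as they close: fully open they stand 13 mm farther back than shut.
Start: joints at [50.747, 21.807, 74.336, -0, 83.858, -12.336], TCP at [0.249, 0.49, 0.231] pointing down, gripper open.
Joint ranges: [-178.18, 178.18], [-50.72, 133.34], [12.68, 142.11], [-81.47, 261.47], [9.98, 163.14], [-165.26, 165.26]. Speed limits (degrees/s): [136.94, 136.94, 180, 180, 180, 180].

## Interface

Orientations are given as a 3x3 rotation matrix whose columns are the frame's x, y, z axes.
In Python, from rig import env, optics gives the robot as it stands.
- The arm moves only by the shell command python3 -m jog 'ROWS' [OPENING] [FORCE]. ROWS is JSON, a list of rows, each an object with "linear": the shift along the tool's x, y, z in units of 40 mm (1.0 is 40 mm), a list of three; "roll": the turn about the tool's z in units of 5 degrees (1.0 is 5 degrees). A call has 1 to 12 rows; each row shifts and turns the commanded pose from where the row before left it, along the tool's axes as they then stand; what a row does not reach is not made up. A row lasts 1/12 s, in which the tool goes at most 41.7 mm and 7.16 degrees, less where a joint would pass 70% of its speed; a pose out of reach is approached as far as the arm can. A call is refused whole if a number of a shift passes 1 or a number of a turn 1, either way. A call with a gripper value outside its range is refused whole. OPENING is the opening, from -1 (shut) to 1 (fully open), set as the call begins (- or left out, the last holds). The fingers move at their own pace and stop on an object; FORCE is the grip in N (left out, the last holds). Time passes only in rows, so rows that do not move let the fingers close. It gives the time, the measured TCP pose, the force, the opening and the grip force at its end, in the units of the state.
- env.observe(): the state, without advancing time (a new reading comes with each control period).
- optics.get_image(name): name is "scene" or "top"; returns the picture (400x640x3 uint8, red, green, blue); there is no depth.
- optics.calibration(name): a dict with "fov_y" (degrees; the focal length in pixels is half the picture's height over the tangent of half this angle, whatever the lens; pixels are square), "cx", "cy" (the principal point, pixels), "T" (4x4, takes a point from camera to world coordinates). Camera axes: x right, y down, z forward; pixel columns grow to the right and rows downward; lengths in m; the calibration is good to about 2 mm. A picture is of the moment at which its call begins. calibration takes no time and is no camera call.
- env.close_job(): hands the job in; it is judged then, once.
The state is a dict: "time_s": time; "q": joint angles; "qvel": joint speeds; "joint_efforts": joint torques, N m; "position": TCP position; "tool_rot": TCP orientation; "ft_force": force on the tool from outside, world axes, zero at the start; "wrist_torque": the same for the moment, N m; "grip_width": finger opening in m; "gripper_force": force on a finger pad.
Only numpy, scipy, OpenCV 4.12 (cv2) and the standard library are available. Lean on these libraries where they do the work, as an engineer would, in place of code of your own. Each camera call takes 0.05 s, during which the arm holds its last target. There are 200 camera calls.

## Working session

There is one attempt and no reset: what is moved stays moved. The work goes in short steps, Python scripts to look and compute and a shell command to move; the robot and the scene stay as the last step left them, time stands still between calls to the robot, and variables do not carry over. Pictures are saved under pics/ and viewed, at most 10 in all, crops included, and the job is handed in when it is done.

```bash
mkdir -p pics; ls
python3 - <<'E'
from rig import env, optics
import cv2,numpy as np
for n in("scene","top"):
    im=optics.get_image(n); cv2.imwrite(f"pics/{n}0.png",im[:,:,::-1]); c=optics.calibration(n); print(n,c["fov_y"],c["cx"],c["cy"],{k:v for k,v in c.items() if k not in("fov_y","cx","cy","T")}); print(np.round(c["T"],4))
s=env.observe(); print(s); print(env.hold_point_z)
E
```

```text
pics
scene 50.51953003808269 313.1521972088743 198.80357733114866 {}
[[-0.6008  0.6276 -0.4952  1.0276]
 [ 0.7994  0.4785 -0.3633  0.2798]
 [ 0.0089 -0.6141 -0.7892  0.781 ]
 [ 0.      0.      0.      1.    ]]
top 52.5510488708087 326.28629519366007 195.9540068646876 {}
[[ 0.0282 -0.9905  0.1346  0.5185]
 [-0.9979 -0.0358 -0.0548 -0.0111]
 [ 0.0591 -0.1328 -0.9894  0.7513]
 [ 0.      0.      0.      1.    ]]
{'time_s': 0.1, 'q': array([ 5.07483717e+01,  2.18372798e+01,  7.43795145e+01, -7.09131087e-04,
        8.38558774e+01, -1.23343474e+01]), 'qvel': array([-0.01190267, -0.0442274 , -0.24901425, -0.06737545,  0.01644167,
        0.03845636]), 'joint_efforts': array([ 4.11446410e-03, -4.49220049e+01, -2.31656581e+01, -2.04227254e-04,
        3.62737053e-03, -5.43250701e-05]), 'position': array([0.24881496, 0.49021563, 0.23077738]), 'tool_rot': array([[-8.91661532e-01,  4.52701981e-01, -7.92996798e-04],
       [ 4.52702602e-01,  8.91661020e-01, -9.89971779e-04],
       [ 2.58922148e-04, -1.24171147e-03, -9.99999196e-01]]), 'ft_force': array([-1.01865221,  1.00951895,  0.2418292 ]), 'wrist_torque': array([-0.04130434, -0.02478166, -0.000408  ]), 'gripper_force': 0.0, 'grip_width': 0.0853921045560496}
0.0187
```

View pics/scene0.png

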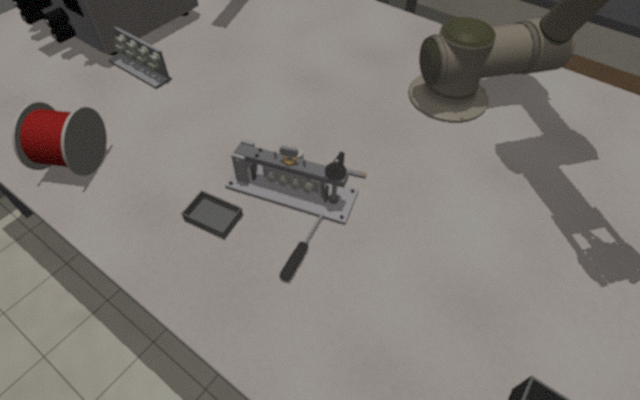

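View pics/top0.png

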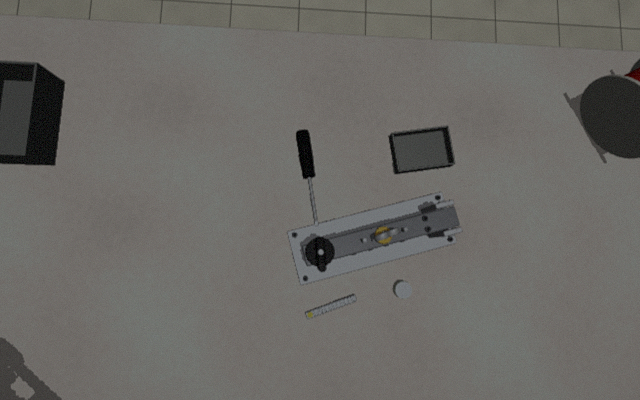

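The scene view shows the knob near (337,170) and the wing near (290,155). The top view shows the knob at (319,252) with its nose toward the robot, and the wing at (384,236). The roller, gauge, screwdriver and tray all lie low around the plate. I'll enlarge both next.

Run:
```python
import cv2,numpy as np
a=cv2.imread("pics/scene0.png")[130:230,220:380]; b=cv2.imread("pics/top0.png")[185:290,280:480]
f=lambda i,s:cv2.convertScaleAbs(cv2.resize(i,None,fx=s,fy=s,interpolation=cv2.INTER_CUBIC),alpha=1.6)
cv2.imwrite("pics/sc.png",f(a,5)); cv2.imwrite("pics/tc.png",f(b,4))
```

```text
(no output)
```

View pics/sc.png

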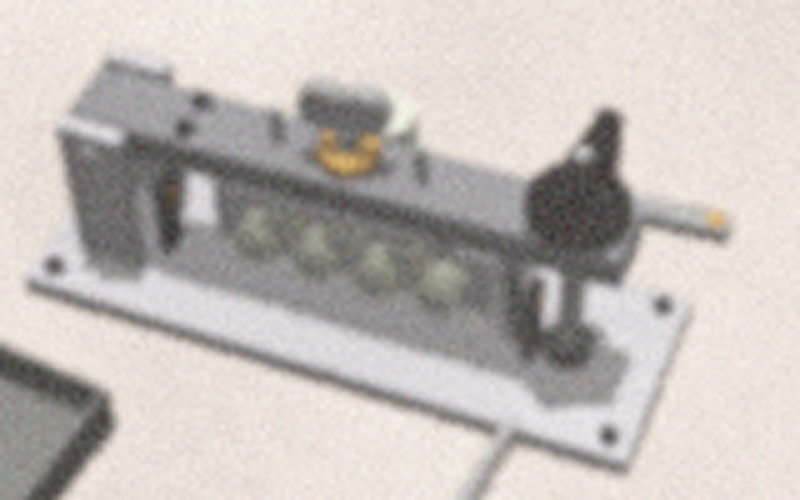

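View pics/tc.png

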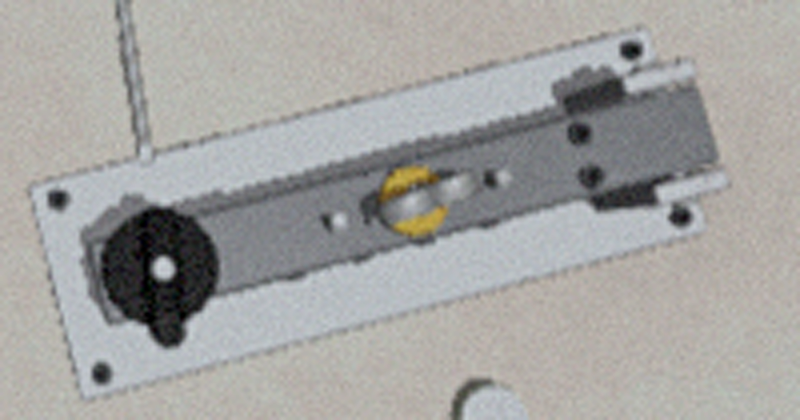

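The scene crop shows the knob's white pin at (586,153), the nose at (608,115) and the wing around (345,103). The top crop shows the pin at (162,268), the nose at (170,340), the wing from (372,215) to (475,182), and the plate's bolts at (58,199), (630,48), (102,372) and (682,215).

```bash
cat > h.py <<'E'
from rig import env, optics
import numpy as np
C={n:optics.calibration(n) for n in("scene","top")}
def ray(n,p):
    c=C[n];f=200/np.tan(np.radians(c["fov_y"]/2))
    d=np.array([(p[0]-c["cx"])/f,(p[1]-c["cy"])/f,1]);T=np.array(c["T"]);d=T[:3,:3]@d
    return T[:3,3],d/np.linalg.norm(d)
def plane(n,p,z):
    o,d=ray(n,p);return o+d*(z-o[2])/d[2]
def tri(ps,pt):
    A=np.zeros((3,3));b=np.zeros(3);R=[ray("scene",ps),ray("top",pt)]
    for o,d in R:
        P=np.eye(3)-np.outer(d,d);A+=P;b+=P@o
    x=np.linalg.solve(A,b);return x,max(np.linalg.norm((np.eye(3)-np.outer(d,d))@(x-o)) for o,d in R)
sc=lambda u,v:(u/5+220-.4,v/5+130-.4)
tc=lambda u,v:(u/4+280-.4,v/4+185-.4)
E
python3 - <<'E'
from h import *
np.set_printoptions(precision=4,suppress=True)
for k,s,t in(("pin",(586,153),(162,268)),("nose",(608,115),(170,340)),("ring",(348,155),(412,202)),("wing",(345,90),(424,198)),("b1",(662,304),(102,372)),("b2",(610,436),(58,199)),("b3",(54,265),(630,48))):
    print(k,*tri(sc(*s),tc(*t)))
B=[plane("top",tc(*p),.012)[:2] for p in((58,199),(630,48),(102,372),(682,215))]
print(np.array(B), "centre",np.mean(B,0)); d=(B[0]+B[2]-B[1]-B[3]); print("plate y dir",d/np.linalg.norm(d),np.degrees(np.arctan2(d[1],d[0])))
w=[plane("top",tc(*p),.14)[:2] for p in((372,215),(475,182))];print(w,np.mean(w,0))
e=w[1]-w[0];print("wing ang",np.degrees(np.arctan2(e[1],e[0])),np.linalg.norm(e))
e=plane("top",tc(170,340),.148)-plane("top",tc(162,268),.15);print("nose ang",np.degrees(np.arctan2(e[1],e[0])),np.linalg.norm(e))
E
```

```text
pin [ 0.5169 -0.0372  0.1417] 0.0009629261135925603
nose [ 0.4911 -0.0422  0.1395] 0.00036641121773778096
ring [ 0.5465 -0.1402  0.0985] 0.00029011477454114466
wing [ 0.547  -0.1378  0.1402] 0.0010872461386246253
b1 [ 0.4699 -0.0178  0.0113] 0.0005907719821801142
b2 [0.5464 0.0052 0.01  ] 0.0008765135737483674
b3 [ 0.6251 -0.2595  0.0121] 0.0005698101719605204
[[ 0.5468  0.0044]
 [ 0.6254 -0.2601]
 [ 0.4703 -0.0183]
 [ 0.5482 -0.2839]] centre [ 0.5477 -0.1395]
plate y dir [-0.2832  0.9591] 106.44986575175314
[array([ 0.5395, -0.117 ]), array([ 0.5532, -0.1564])] [ 0.5463 -0.1367]
wing ang -70.83294582965956 0.04171392269347699
nose ang -171.67585613724572 0.026448656240656527
```

```bash
python3 -m jog '[{"linear":[0,0,0],"roll":-0.96},{"linear":[0,0,0],"roll":-0.96},{"linear":[0,0,0],"roll":-0.96},{"linear":[0,0,0],"roll":-0.96},{"linear":[0,0,0],"roll":-0.96},{"linear":[0,0,0],"roll":-0.96},{"linear":[0,0,0],"roll":-0.96},{"linear":[0,0,0],"roll":0}]' 1 40
python3 -m jog '[{"linear":[-0.32,-0.87,0],"roll":0},{"linear":[-0.32,-0.87,0],"roll":0},{"linear":[-0.32,-0.87,0],"roll":0},{"linear":[-0.32,-0.87,0],"roll":0},{"linear":[-0.32,-0.87,0],"roll":0},{"linear":[-0.32,-0.87,0],"roll":0},{"linear":[-0.32,-0.87,0],"roll":0},{"linear":[-0.32,-0.87,0],"roll":0},{"linear":[-0.32,-0.87,0],"roll":0},{"linear":[-0.32,-0.87,0],"roll":0},{"linear":[-0.32,-0.87,0],"roll":0},{"linear":[0,0,0],"roll":0}]'
cat > st.py <<'E'
from h import *
def rep(t,a=None):
    s=env.observe();R=np.array(s["tool_rot"]);p=np.array(s["position"])
    print("t",round(s["time_s"],2),"p",p.round(4),"xang",np.degrees(np.arctan2(R[1,0],R[0,0])).round(2),"F",s["ft_force"].round(1),"M",s["wrist_torque"].round(2),"w",round(s["grip_width"],4),"gf",round(s["gripper_force"],1),"q6",s["q"][5].round(1))
    if t is not None: print("units to go",(R.T@(np.array(t)-p)/.04).round(3))
E
python3 -c "
from st import *; rep([.518,-.038,.18])"
```

```text
time_s: 0.77
position: [0.2489, 0.4903, 0.231]
tool_rot: [[-0.993, -0.119, -0.001], [-0.119, 0.993, -0.001], [0.001, -0.001, -1.0]]
ft_force: [0.4, 0.1, -0.4]
grip_width: 0.0856
gripper_force: 0.0
time_s: 1.77
position: [0.4358, 0.122, 0.231]
tool_rot: [[-0.994, -0.108, 0.001], [-0.108, 0.994, -0.001], [-0.0, -0.001, -1.0]]
ft_force: [-0.3, 1.4, -0.3]
grip_width: 0.0854
gripper_force: 0.0
t 1.77 p [0.4358 0.122  0.231 ] xang -173.8 F [-0.3  1.4 -0.3] M [-0.03 -0.01 -0.01] w 0.0854 gf 0.0 q6 -95.6
units to go [-1.609 -4.196  1.283]
```

```bash
python3 -m jog '[{"linear":[-0.32,-0.84,0.25],"roll":0},{"linear":[-0.32,-0.84,0.25],"roll":0},{"linear":[-0.32,-0.84,0.25],"roll":0},{"linear":[-0.32,-0.84,0.25],"roll":0},{"linear":[-0.32,-0.84,0.25],"roll":0},{"linear":[0,0,0],"roll":-0.1},{"linear":[0,0,0],"roll":0}]'
python3 - <<'E'
from st import *
import cv2
rep([.518,-.038,.121])
im=optics.get_image("scene")[110:220,240:400,::-1]
cv2.imwrite("pics/s1.png",cv2.convertScaleAbs(cv2.resize(im,None,fx=5,fy=5,interpolation=cv2.INTER_CUBIC),alpha=1.6))
E
```

```text
time_s: 2.35
position: [0.5166, -0.0339, 0.1803]
tool_rot: [[-0.993, -0.121, -0.002], [-0.121, 0.993, 0.001], [0.002, 0.001, -1.0]]
ft_force: [1.2, 0.4, 0.2]
grip_width: 0.0854
gripper_force: 0.0
t 2.35 p [ 0.5166 -0.0339  0.1803] xang -173.06 F [1.2 0.4 0.2] M [ 0.02 -0.03 -0.02] w 0.0854 gf 0.0 q6 -113.8
units to go [-0.026 -0.108  1.483]
```

View pics/s1.png

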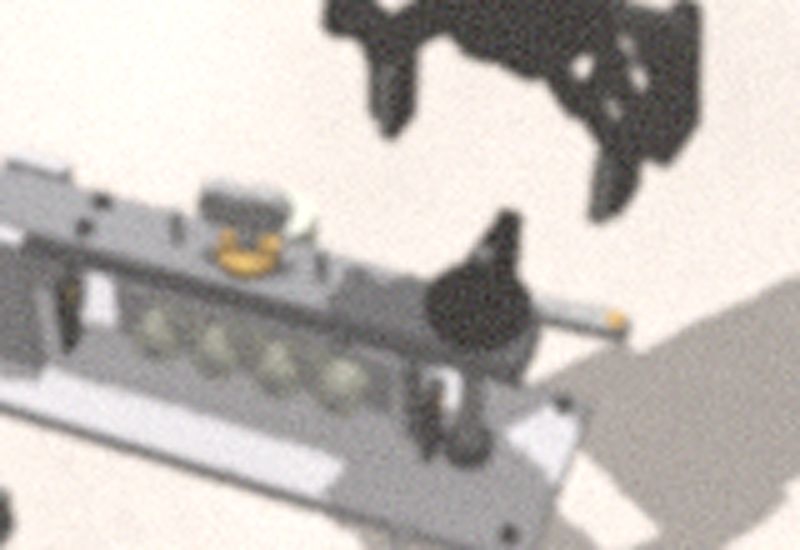

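The open fingers straddle the bar's line above the knob (490,260). Next I descend and close.

```bash
python3 -m jog '[{"linear":[0,-0.1,0.2],"roll":0},{"linear":[-0.02,0,0.25],"roll":0},{"linear":[0,0,0.25],"roll":0},{"linear":[0,0,0.25],"roll":0},{"linear":[0,0,0.25],"roll":0},{"linear":[0,0,0.25],"roll":0},{"linear":[0,0,0],"roll":0},{"linear":[0,0,0],"roll":0}]' 1 80 
python3 -m jog '[{"linear":[0,0,0],"roll":0},{"linear":[0,0,0],"roll":0},{"linear":[0,0,0],"roll":0},{"linear":[0,0,0],"roll":0},{"linear":[0,0,0],"roll":0},{"linear":[0,0,0],"roll":0},{"linear":[0,0,0],"roll":0},{"linear":[0,0,0],"roll":0},{"linear":[0,0,0],"roll":0},{"linear":[0,0,0],"roll":0}]' -1 80
python3 -c "
from st import *; rep([.518,-.038,.121])"
```

```text
time_s: 3.07
position: [0.5174, -0.0359, 0.1233]
tool_rot: [[-0.992, -0.126, -0.001], [-0.126, 0.992, 0.0], [0.001, 0.0, -1.0]]
ft_force: [-0.3, -0.8, 0.1]
grip_width: 0.0854
gripper_force: 0.0
time_s: 3.9
position: [0.518, -0.0379, 0.1239]
tool_rot: [[-0.992, -0.124, 0.001], [-0.124, 0.992, -0.002], [-0.001, -0.002, -1.0]]
ft_force: [-1.7, -5.9, 4.3]
grip_width: 0.0113
gripper_force: 80.3
t 3.9 p [ 0.518  -0.0379  0.1239] xang -172.88 F [-1.7 -5.9  4.3] M [-0.92  0.37 -0.27] w 0.0113 gf 80.3 q6 -114.3
units to go [ 0.001 -0.002  0.072]
```

```bash
python3 -m jog '[{"linear":[0,-0.05,0],"roll":0},{"linear":[0,0,0],"roll":0.7},{"linear":[0,0,0],"roll":0.7},{"linear":[0,0,0],"roll":0.7},{"linear":[0,0,0],"roll":0.7},{"linear":[0,0,0],"roll":0.7},{"linear":[0,0,0],"roll":0.7},{"linear":[0,0,0],"roll":0.7},{"linear":[0,0,0],"roll":0.7},{"linear":[0,0,0],"roll":0.7},{"linear":[0,0,0],"roll":0}]'
python3 -c "
from st import *; rep([.518,-.038,.121])"
```

```text
time_s: 4.82
position: [0.5181, -0.038, 0.1239]
tool_rot: [[-0.91, 0.415, 0.001], [0.415, 0.91, 0.001], [-0.0, 0.001, -1.0]]
ft_force: [-1.7, 3.9, 6.4]
grip_width: 0.0112
gripper_force: 80.5
t 4.82 p [ 0.5181 -0.038   0.1239] xang 155.5 F [-1.7  3.9  6.4] M [0.75 0.12 0.01] w 0.0112 gf 80.5 q6 -82.8
units to go [ 0.004 -0.001  0.071]
```

```bash
python3 -m jog '[{"linear":[0,0,0],"roll":0.7},{"linear":[0,0,0],"roll":0.7},{"linear":[0,0,0],"roll":0.7},{"linear":[0,0,0],"roll":0.7},{"linear":[0,0,0],"roll":0.7},{"linear":[0,0,0],"roll":0.7},{"linear":[0,0,0],"roll":0.7},{"linear":[0,0,0],"roll":0.7},{"linear":[0,0,0],"roll":0.7},{"linear":[0,0,0],"roll":0.7},{"linear":[0,0,0],"roll":0.7},{"linear":[0,0,0],"roll":0}]'
python3 -c "
from st import *; rep([.518,-.038,.121])"
python3 -m jog '[{"linear":[0,0,0],"roll":0.7},{"linear":[0,0,0],"roll":0.7},{"linear":[0,0,0],"roll":0.7},{"linear":[0,0,0],"roll":0},{"linear":[0,0,0],"roll":0},{"linear":[0,0,0],"roll":0},{"linear":[0,0,0],"roll":0}]'
python3 -c "
from st import *; rep([.518,-.038,.121])"
```

```text
time_s: 5.82
position: [0.5184, -0.0381, 0.1239]
tool_rot: [[-0.455, 0.891, 0.001], [0.891, 0.455, 0.001], [0.0, 0.002, -1.0]]
ft_force: [-0.2, 3.5, 5.2]
grip_width: 0.0116
gripper_force: 80.6
t 5.82 p [ 0.5184 -0.0381  0.1239] xang 117.04 F [-0.2  3.5  5.2] M [ 0.75 -0.07 -0.24] w 0.0116 gf 80.6 q6 -44.4
units to go [ 0.007 -0.007  0.072]
time_s: 6.4
position: [0.5183, -0.0381, 0.1239]
tool_rot: [[-0.288, 0.957, 0.001], [0.957, 0.288, 0.001], [0.001, 0.001, -1.0]]
ft_force: [-0.4, 4.5, 5.5]
grip_width: 0.0113
gripper_force: 80.6
t 6.4 p [ 0.5183 -0.0381  0.1239] xang 106.76 F [-0.4  4.5  5.5] M [ 0.75 -0.09 -0.04] w 0.0113 gf 80.6 q6 -34.1
units to go [ 0.004 -0.007  0.071]
```

```bash
python3 -m jog '[{"linear":[0,0,0],"roll":0.5},{"linear":[0,0,0],"roll":0},{"linear":[0,0,0],"roll":0},{"linear":[0,0,0],"roll":0}]'
python3 -c "
from st import *; rep(None)"
python3 -m jog '[{"linear":[0,0,0],"roll":0},{"linear":[0,0,0],"roll":0},{"linear":[0,0,0],"roll":0},{"linear":[0,0,0],"roll":0},{"linear":[0,0,0],"roll":0},{"linear":[0,0,0],"roll":0},{"linear":[0,0,-0.5],"roll":0},{"linear":[0,0,-0.6],"roll":0},{"linear":[0,0,-0.6],"roll":0},{"linear":[0,0,-0.3],"roll":0},{"linear":[0,0,0],"roll":0}]' 1
python3 -c "
from st import *; rep(None)
c=np.array([.5475,-.1393]);print(c);rep([*c,.19])"
```

```text
time_s: 6.73
position: [0.5183, -0.0381, 0.1239]
tool_rot: [[-0.25, 0.968, 0.001], [0.968, 0.25, 0.0], [-0.0, 0.001, -1.0]]
ft_force: [-0.8, 4.2, 6.1]
grip_width: 0.0112
gripper_force: 83.3
t 6.73 p [ 0.5183 -0.0381  0.1239] xang 104.45 F [-0.8  4.2  6.1] M [ 0.67 -0.07  1.34] w 0.0112 gf 83.3 q6 -31.7
time_s: 7.65
position: [0.519, -0.039, 0.2059]
tool_rot: [[-0.245, 0.969, 0.005], [0.969, 0.245, -0.002], [-0.003, 0.005, -1.0]]
ft_force: [0.4, -0.3, -0.3]
grip_width: 0.0851
gripper_force: 0.0
t 7.65 p [ 0.519  -0.039   0.2059] xang 104.19 F [ 0.4 -0.3 -0.3] M [-0.05 -0.03  0.02] w 0.0851 gf 0.0 q6 -31.5
[ 0.5475 -0.1393]
t 7.65 p [ 0.519  -0.039   0.2059] xang 104.19 F [ 0.4 -0.3 -0.3] M [-0.05 -0.03  0.02] w 0.0851 gf 0.0 q6 -31.5
units to go [-2.604  0.073  0.406]
```

Run:
```python
from h import *
import cv2
im=optics.get_image("top")[185:290,280:480,::-1]
im2=optics.get_image("scene")[110:220,240:400,::-1]
f=lambda i,s:cv2.convertScaleAbs(cv2.resize(i,None,fx=s,fy=s,interpolation=cv2.INTER_CUBIC),alpha=1.6)
a=f(im,2.6);b=f(im2,3)[:, :480]
c=np.zeros((a.shape[0]+b.shape[0],520,3),np.uint8);c[:a.shape[0],:a.shape[1]]=a;c[a.shape[0]:,:480]=b
cv2.imwrite("pics/c2.png",c)
```

```text
(no output)
```

View pics/c2.png

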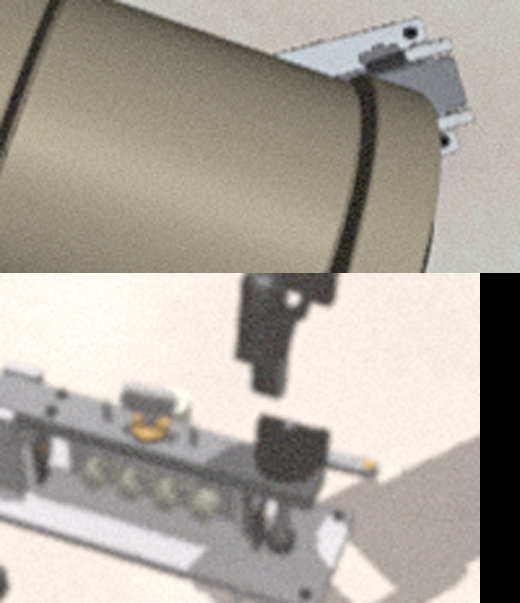

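The top view is blocked by the arm. In the scene view the knob bar at (290,440) lies along the lever, so it is home. Next is the wing.

```bash
python3 -m jog '[{"linear":[-0.5,0,0],"roll":0},{"linear":[-0.7,0,0],"roll":0},{"linear":[-0.7,0.07,0],"roll":0},{"linear":[-0.7,0,0],"roll":0},{"linear":[0,0,0.3],"roll":-1},{"linear":[0,0,0.3],"roll":0},{"linear":[0,0,0],"roll":0},{"linear":[0,0,0],"roll":0}]'
python3 -c "
from st import *; rep([.548,-.139,.113])"
```

```text
time_s: 8.42
position: [0.5457, -0.1386, 0.1779]
tool_rot: [[-0.328, 0.945, -0.003], [0.945, 0.328, 0.001], [0.002, -0.002, -1.0]]
ft_force: [-0.4, 0.3, -0.5]
grip_width: 0.0852
gripper_force: 0.0
t 8.42 p [ 0.5457 -0.1386  0.1779] xang 109.15 F [-0.4  0.3 -0.5] M [ 0.03 -0.03  0.03] w 0.0852 gf 0.0 q6 -45.4
units to go [-0.033  0.056  1.623]
```

```bash
python3 -m jog '[{"linear":[-0.03,0.05,0.3],"roll":0},{"linear":[0,0,0.33],"roll":0},{"linear":[0,0,0.33],"roll":0},{"linear":[0,0,0.33],"roll":0},{"linear":[0,0,0.33],"roll":0},{"linear":[0,0,0],"roll":0},{"linear":[0,0,0],"roll":0}]' 1 40
python3 -m jog '[{"linear":[0,0,0],"roll":0},{"linear":[0,0,0],"roll":0},{"linear":[0,0,0],"roll":0},{"linear":[0,0,0],"roll":0},{"linear":[0,0,0],"roll":0},{"linear":[0,0,0],"roll":0},{"linear":[0,0,0],"roll":0},{"linear":[0,0,0],"roll":0},{"linear":[0,0,0],"roll":0},{"linear":[0,0,0],"roll":0}]' -1 40
python3 -c "
from st import *; rep([.548,-.139,.113])"
```

```text
time_s: 9.0
position: [0.5485, -0.139, 0.1147]
tool_rot: [[-0.329, 0.944, -0.001], [0.944, 0.329, 0.0], [0.0, -0.0, -1.0]]
ft_force: [-0.5, 0.4, -0.3]
grip_width: 0.0853
gripper_force: 0.0
time_s: 9.83
position: [0.5481, -0.1394, 0.1147]
tool_rot: [[-0.329, 0.944, -0.001], [0.944, 0.329, -0.0], [0.0, -0.001, -1.0]]
ft_force: [-4.8, -0.5, 5.8]
grip_width: 0.0083
gripper_force: 44.1
t 9.83 p [ 0.5481 -0.1394  0.1147] xang 109.18 F [-4.8 -0.5  5.8] M [-0.11  0.85  0.06] w 0.0083 gf 44.1 q6 -45.4
units to go [0.009 0.002 0.043]
```

```bash
python3 -m jog '[{"linear":[0,0,0],"roll":0.5},{"linear":[0,0,0],"roll":0.6},{"linear":[0,0,0],"roll":0.6},{"linear":[0,0,0],"roll":0.6},{"linear":[0,0,0],"roll":0.6},{"linear":[0,0,0],"roll":0.6},{"linear":[0,0,0],"roll":0.6},{"linear":[0,0,0],"roll":0.6},{"linear":[0,0,0],"roll":0.6},{"linear":[0,0,0],"roll":0.6},{"linear":[0,0,0],"roll":0}]' -1 70
python3 -c "
from st import *; rep([.548,-.139,.113])"
```

```text
time_s: 10.75
position: [0.5478, -0.1394, 0.1147]
tool_rot: [[0.182, 0.983, -0.002], [0.983, -0.182, -0.0], [-0.0, -0.001, -1.0]]
ft_force: [-5.9, -0.3, 4.8]
grip_width: 0.008
gripper_force: 72.0
t 10.75 p [ 0.5478 -0.1394  0.1147] xang 79.52 F [-5.9 -0.3  4.8] M [-0.13  1.01 -0.01] w 0.008 gf 72.0 q6 -15.8
units to go [0.011 0.002 0.041]
```

```bash
for i in 1 2 3; do python3 -m jog '[{"linear":[0,0,0],"roll":0.4},{"linear":[0,0,0],"roll":0.4},{"linear":[0,0,0],"roll":0.4},{"linear":[0,0,0],"roll":0}]' >/dev/null
python3 -c "
from st import *; rep(None)"; done
```

```text
t 11.08 p [ 0.5478 -0.1394  0.1146] xang 73.57 F [-6.8 -1.2  4.8] M [-0.17  1.08 -0.02] w 0.0078 gf 72.0 q6 -9.8
t 11.42 p [ 0.5477 -0.1394  0.1146] xang 67.57 F [-6.6 -0.9  4.9] M [-0.26  1.05 -0.05] w 0.0075 gf 71.9 q6 -3.8
t 11.75 p [ 0.5477 -0.1394  0.1146] xang 61.57 F [-7.3 -0.7  5.6] M [-0.19  1.06 -0.07] w 0.0078 gf 71.9 q6 2.2
```

```bash
for i in 1 2 3 4; do python3 -m jog '[{"linear":[0,0,0],"roll":0.4},{"linear":[0,0,0],"roll":0.4},{"linear":[0,0,0],"roll":0.4},{"linear":[0,0,0],"roll":0}]' >/dev/null
python3 -c "
from st import *; rep(None)"; done
```

```text
t 12.08 p [ 0.5477 -0.1393  0.1145] xang 55.57 F [-7.  -0.9  4.1] M [-0.19  1.14 -0.01] w 0.0074 gf 71.9 q6 8.2
t 12.42 p [ 0.5476 -0.1393  0.1145] xang 49.57 F [-7.2 -1.1  4. ] M [-0.14  1.16 -0.03] w 0.0076 gf 71.9 q6 14.2
t 12.75 p [ 0.5476 -0.1393  0.1145] xang 43.57 F [-7.2 -0.4  4.8] M [-0.14  1.16 -0.08] w 0.0077 gf 71.9 q6 20.2
t 13.08 p [ 0.5475 -0.1393  0.1144] xang 37.58 F [-6.6 -0.2  4.5] M [-0.13  1.15 -0.05] w 0.0077 gf 71.8 q6 26.2
```

```bash
for i in 1 2 3 4; do python3 -m jog '[{"linear":[0,0,0],"roll":0.4},{"linear":[0,0,0],"roll":0.4},{"linear":[0,0,0],"roll":0},{"linear":[0,0,0],"roll":0}]' >/dev/null
python3 -c "
from st import *; rep(None)"; done
```

```text
t 13.42 p [ 0.5475 -0.1392  0.1144] xang 33.66 F [-6.4 -0.4  3.1] M [-0.11  1.17 -0.04] w 0.0077 gf 71.8 q6 30.1
t 13.75 p [ 0.5475 -0.1392  0.1144] xang 29.66 F [-6.4 -0.5  3.4] M [-0.13  1.17 -0.05] w 0.0078 gf 71.8 q6 34.1
t 14.08 p [ 0.5475 -0.1392  0.1144] xang 25.67 F [-7.2 -0.5  4.4] M [-0.1   1.11 -0.02] w 0.0077 gf 71.8 q6 38.1
t 14.42 p [ 0.5474 -0.1391  0.1143] xang 21.67 F [-6.9  0.3  3.6] M [-0.03  1.18 -0.1 ] w 0.0079 gf 71.8 q6 42.1
```

```bash
for i in 1 2 3 4; do python3 -m jog '[{"linear":[0,0,0],"roll":0.4},{"linear":[0,0,0],"roll":0.4},{"linear":[0,0,0],"roll":0},{"linear":[0,0,0],"roll":0}]' >/dev/null
python3 -c "
from st import *; rep(None)"; done
```

```text
t 14.75 p [ 0.5474 -0.1391  0.1143] xang 17.67 F [-7.  -0.3  4. ] M [-0.07  1.16 -0.04] w 0.008 gf 71.8 q6 46.1
t 15.08 p [ 0.5474 -0.1391  0.1143] xang 13.78 F [-7.4 -0.2  3.8] M [-0.11  1.2   0.86] w 0.0079 gf 74.8 q6 50.0
t 15.42 p [ 0.5474 -0.1391  0.1144] xang 9.9 F [-6.7 -0.3  4.7] M [-0.14  1.17  1.82] w 0.0079 gf 99.5 q6 53.9
t 15.75 p [ 0.5475 -0.1391  0.1145] xang 6.02 F [-7.1 -1.6  4.5] M [-0.07  1.2   2.7 ] w 0.008 gf 131.7 q6 57.8
```

```bash
for i in 1 2; do python3 -m jog '[{"linear":[0,0,0],"roll":-0.4},{"linear":[0,0,0],"roll":-0.4},{"linear":[0,0,0],"roll":-0.3},{"linear":[0,0,0],"roll":0}]' >/dev/null
python3 -c "
from st import *; rep(None)"; done
python3 -m jog '[{"linear":[0,0,0],"roll":-0.6},{"linear":[0,0,0],"roll":-0.6},{"linear":[0,0,0],"roll":-0.6},{"linear":[0,0,0],"roll":-0.6},{"linear":[0,0,0],"roll":-0.6},{"linear":[0,0,0],"roll":-0.6},{"linear":[0,0,0],"roll":-0.6},{"linear":[0,0,0],"roll":-0.6},{"linear":[0,0,0],"roll":-0.6},{"linear":[0,0,0],"roll":-0.6},{"linear":[0,0,0],"roll":0}]'>/dev/null
python3 -c "
from st import *; rep(None)"
```

```text
t 16.08 p [ 0.5474 -0.1391  0.1143] xang 11.45 F [-7.  -0.2  3.5] M [-0.07  1.15  1.53] w 0.0076 gf 88.7 q6 52.4
t 16.42 p [ 0.5474 -0.1391  0.1143] xang 16.77 F [-7.2  1.1  3.2] M [-0.02  1.19  0.09] w 0.0077 gf 71.8 q6 47.0
t 17.33 p [ 0.5476 -0.1393  0.1145] xang 46.84 F [-7.2 -0.9  4.4] M [-0.19  1.08  0.06] w 0.0078 gf 71.9 q6 16.9
```

```bash
python3 -m jog '[{"linear":[0,0,0],"roll":-0.6},{"linear":[0,0,0],"roll":-0.6},{"linear":[0,0,0],"roll":-0.6},{"linear":[0,0,0],"roll":-0.6},{"linear":[0,0,0],"roll":-0.6},{"linear":[0,0,0],"roll":-0.6},{"linear":[0,0,0],"roll":-0.6},{"linear":[0,0,0],"roll":-0.6},{"linear":[0,0,0],"roll":-0.6},{"linear":[0,0,0],"roll":-0.6},{"linear":[0,0,0],"roll":0}]'>/dev/null
python3 -m jog '[{"linear":[0,0,0],"roll":-0.6},{"linear":[0,0,0],"roll":-0.6},{"linear":[0,0,0],"roll":-0.4},{"linear":[0,0,0],"roll":-0.4},{"linear":[0,0,0],"roll":-0.1},{"linear":[0,0,0],"roll":0},{"linear":[0,0,0],"roll":0},{"linear":[0,0,0],"roll":0},{"linear":[0,0,0],"roll":0},{"linear":[0,0,0],"roll":0},{"linear":[0,0,0],"roll":0}]'>/dev/null
python3 - <<'E'
from st import *
import cv2
rep(None)
im=optics.get_image("scene")[110:220,240:400,::-1]
cv2.imwrite("pics/s3.png",cv2.convertScaleAbs(cv2.resize(im,None,fx=4,fy=4,interpolation=cv2.INTER_CUBIC),alpha=1.6))
E
```

```text
t 19.17 p [ 0.5479 -0.1394  0.1147] xang 87.19 F [-5.7 -0.2  5.4] M [-0.19  0.93  0.04] w 0.0078 gf 72.0 q6 -23.4
```

View pics/s3.png

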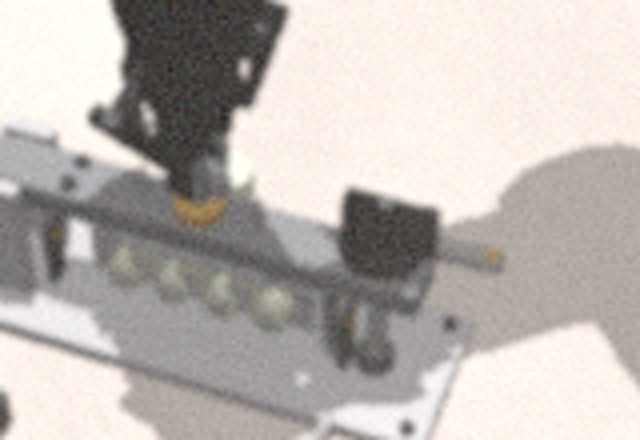

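The view shows the fingers gripping the wing at (200,180) and the knob bar home at (390,230). The tool is 70° off the seat, so another 20° is needed.

```bash
python3 -m jog '[{"linear":[0,0,0],"roll":-0.6},{"linear":[0,0,0],"roll":-0.6},{"linear":[0,0,0],"roll":-0.6},{"linear":[0,0,0],"roll":-0.6},{"linear":[0,0,0],"roll":-0.6},{"linear":[0,0,0],"roll":-0.6},{"linear":[0,0,0],"roll":-0.4},{"linear":[0,0,0],"roll":0},{"linear":[0,0,0],"roll":0},{"linear":[0,0,0],"roll":0},{"linear":[0,0,0],"roll":0},{"linear":[0,0,0],"roll":0}]'>/dev/null
python3 - <<'E'
from st import *
rep(None)
s=env.observe();R=s["tool_rot"];a=np.degrees(np.arctan2(R[1][0],R[0][0]))
if abs(a-107.3)<3 and s["gripper_force"]>40: print(env.close_job())
E
```

```text
t 20.22 p [ 0.548  -0.1394  0.1148] xang 107.18 F [-4.7 -0.8  6.2] M [-0.06  0.95  0.07] w 0.0078 gf 72.1 q6 -43.4
the job is handed in; nothing more can be done
None
```

I handed the job in at 20 s: the cam lock is home against its stop, and the wing screw was seated, backed off about 90° and is still gripped at 72 N; the hand-in reported no verdict.

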